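Unlock the workbench carousel, bring the glue pot to the gate and hold it there

TASK

The six-cup carousel is locked by the slide bolt with the red knob on its side: draw the bolt fully back, then take the carousel by the wooden grip bar on its post and turn it until the cream glue pot stands in the middle of the gate, the opening in the rail between the two red balls. Finish still gripping the bar and holding the freely turning carousel still there, so that the lid can be unscrewed without the carousel running away. Everything stays in its cup, the pot upright, and the other things on the table are left alone.

Things in the scene. Friction and masses are not known exactly. Their poses are not given: they have to be found in the camera images.
- carousel: Fixed base of a six-cup carousel: round brown wooden foot 296 mm across, 14 mm thick. Origin on the table under the vertical turning axis. Front is -x: there the steel gallery rail (280 mm across, top 75 mm above the table) has the gate, an opening 105 mm wide between posts with red balls (tops 83 mm up). On the -y side an arm of the foot, 68 mm wide, reaches to y = -248 mm and carries the bolt.
- gate (a point): Fixed point of the base in the gate: 78 mm from the turning axis along the base's -x, 43 mm above the table. The glue pot's origin comes here when it stands in the middle of the gate.
- turntable: Turntable on the base, on a ball bearing: wooden disc 236 mm across (z = 26 to 38 mm), about 1.1 kg, with six white cups. Origin on the table under the axis; at the start parallel to the base. Turns freely nearly a full turn either way, runs on if left moving. At the start the bolt's nose stands between two steel ears on its rim (out to 136 mm from the axis) and blocks it.
- empty_cup (a point): Floor centre of the empty cup, at the turntable's -x side, in the gate at the start. The six cups: 67 mm across outside, 62 mm inside, rims 62 mm and floors 43 mm above the table, centres 78 mm from the axis, 60 degrees apart.
- grip (a point): Centre of the dark wooden grip bar on top of the turntable's steel post, on the turning axis, 171 mm above the table. The bar turns with the turntable: 84 mm long along the turntable's x, 16 mm thick along its y, 26 mm tall (158 to 184 mm above the table).
- bolt: Steel slide bolt: flat bar 84 mm long along its y, 12 mm wide, 8 mm thick, kept in a guide on the base's arm by two cross straps (tops 38 mm above the table), so it only slides along the base's y. Its y points to the turning axis. Origin under the bar's middle, 24 mm above the table. Locked it is 172 mm from the axis, fully drawn (outward, base's -y) 204 mm. Play 2 to 3 mm; pull straight.
- knob (a point): Middle of the bolt's upright round red knob, 59 mm above the table and 4 mm outward of the bolt's origin. The knob is 17 mm across, its grip part 43 to 76 mm above the table; it stops against the outer strap when fully drawn. The rail is open above the bolt, its ends about 66 mm either side of the bolt's line; the rail stands 140 mm from the axis, the locked knob 176 mm.
- glue_pot: Cream glue pot with a cream screw lid, 56 mm across, 70 mm tall, 0.08 to 0.17 kg, standing loose in one of the five other cups. Origin under its centre.
- ornament: Silver ball ornament, 52 mm across, 61 mm tall, standing loose in a cup. Origin under its centre.
- float_red: Red fishing float, 33 mm across, 38 mm tall, loose in a cup. Origin under its centre.
- float_white: White fishing float, 28 mm across, 33 mm tall, loose in a cup. Origin under its centre.
- amber_jar: Small amber glass jar with black cap and paper label, 48 mm across, 62 mm tall, standing loose in a cup. Origin under its centre.
- jar_1: Bystander: green stoneware jar, 150 mm across, 130 mm tall, at the back right. Origin under its centre.
- jar_3: Bystander: green stoneware jar, 120 mm across, 110 mm tall, at the left. Origin under its centre.
- tape_masking: Bystander: roll of masking tape lying flat, 104 mm across, 25 mm tall, right of the carousel near the table's front edge. Origin under its centre.
- marker: Bystander: white and green marker pen lying on the table right of the carousel, 135 mm long along its y, 17 mm thick. Origin under its centre.
- game_box: Bystander: printed box lying on the table by the microwave, 150 mm (its x) x 66 mm x 58 mm tall. Origin under its centre.

How it is judged:
By the outcome, as a careful person would: the job done as asked, in the order asked, and still so for the second after the job is handed in, while the arm keeps its last pose, push and grip.
It also fails if it takes over 64 s, if anything falls off the work surface, if the arm or the gripper's body presses on something with over 40 N, if the wrist force passes 120 N, or if a joint passes its speed limit or range.

ROBOT

A 6-joint arm with a two-finger parallel gripper is mounted at the origin on a cart in front of the work surface, level with it; the furniture and walls round the work are solid. World frame = base frame: x ahead of the robot, y to its left, z up, the work surface at z = 0. Lengths are in m, angles in rad, forces in N, time in s.
With the tool pointing down it reaches from about 0.35 to 0.975 m from the base axis. Payload 4.9 kg.
Tool frame: the origin (TCP) lies between the finger pads, 19 mm behind the fingertips; this is the grasp point; z points along the fingers, y is the line along which they close (so a half turn about z gives the same grasp; the last joint's range is limited). The gripper opens to 85 mm and grips with 20 to 120 N. Pads are 22 mm wide; open, the fingers measure 114 mm over their backs; the gripper's body (76 mm by 85 mm) begins 54 mm behind the grasp point. The pads swing forward as they close: fully open they stand 13 mm farther back than shut.
Start: joints at [1.021, 0.053, 1.613, -0, 1.476, -0.119], TCP at [0.261, 0.568, 0.25] pointing down, gripper open.
Joint ranges: [-3.01, 3.01], [-1.01, 2.22], [0.06, 2.58], [-1.02, 4.17], [0.09, 2.62], [-3.14, 3.14]. Speed limits (rad/s): [2.57, 2.57, 3.14, 3.14, 3.14, 3.14].

INTERFACE

Orientations are given as a rotation vector (axis times angle).
In Python, from station import ctrl, sensors, get_image, camera_params, finish_job gives the robot as it stands (ctrl), with the cameras as plain functions, the readings (sensors) and the job as plain functions.
- The arm moves only by the tool inch_along, called as name(argument=value, ...) on one line, values as JSON. Schema: {"type":"object","properties":{"plan":{"type":"string"},"grip_n":{"type":"number"},"only":{"type":"string"},"quiet":{"type":"boolean"},"lines":{"type":"string"}},"required":["plan"],"additionalProperties":false}. plan is a string of 1 to 20 rows, parted by a bar, with the numbers parted by commas; each row has 7 numbers: the finger opening in m, then dx, dy, dz in fractions of the full range, 1 being 0.8 m, then a rotation vector rx, ry, rz in parts of the range, where 1.0 means 2 pi rad; each row is the pose to reach, as a shift and turn from the pose commanded when the call began, along the tool's axes at that moment; what a row does not reach only later rows make up. A row lasts 1/12 s, in which the tool goes at most 0.0417 m and 0.125 rad, less where a joint would pass 70% of its speed; a pose out of reach is approached as far as the arm can. The fingers move at their own pace and stop on an object; grip_n is the grip in N (left out, the last holds). Time passes only in rows, so rows that do not move let the fingers close. The tool returns the time, the measured TCP pose, the force, the opening and the grip force at its end. only (a regular expression) keeps the lines of the reply that match it, lines (a string "A,B") keeps lines A to B, and quiet returns only ok. Shift and turn numbers lie between -1 and 1, and a call with a number outside is refused. Input that does not fit is refused with a message, and nothing moves.
- sensors.get_obs(): the state, without advancing time (a new reading comes with each control period).
- get_image(name): name is "scene" or "top" or "wrist"; returns the picture (384x512x3 uint8, red, green, blue); there is no depth.
- camera_params(name): a dict with "fx", "fy", "cx", "cy" (pixels), "k1" (the pictures are not rectified: a ray, as slopes to the right and down, at radius r is drawn at 1 + k1 r^2 times it, then the intrinsics apply), "T" (4x4, takes a point from camera to world coordinates); the wrist camera has in their place "tool_from_camera" (4x4, takes a point from camera to tool coordinates, whose origin is the TCP and whose axes are the flange's). Camera axes: x right, y down, z forward; pixel columns grow to the right and rows downward; lengths in m; the calibration is good to about 2 mm. A picture is of the moment at which its call begins: read the wrist's pose just before it. camera_params takes no time and is no camera call.
- finish_job(): hands the job in; it is judged then, once.
The state is a dict: "t": time; "q": joint angles; "dq": joint speeds; "effort": joint torques, N m; "tool_pos": TCP position; "tool_rot": TCP orientation; "contact_force": force on the tool from outside, world axes, zero at the start; "wrist_torque": the same for the moment, N m; "opening": finger opening in m; "grip_force": force on a finger pad.
Only numpy, scipy, OpenCV 4.12 (cv2) and the standard library are available. Lean on these libraries where they do the work, as an engineer would, in place of code of your own. Each camera call takes 0.05 s, during which the arm holds its last target. There are 200 camera calls.

## Working session

There is one attempt and no reset: what is moved stays moved. The work goes in short steps, Python scripts to look and compute and a tool call to move; the robot and the scene stay as the last step left them, time stands still between calls to the robot, and variables do not carry over. Pictures are saved under pics/ and viewed, at most 10 in all, crops included, and the job is handed in when it is done.

```bash
ls; mkdir -p pics
```

Run:
```python
from station import ctrl, sensors, get_image, camera_params, finish_job
import cv2,numpy as np
for n in("scene","top"):
    cv2.imwrite(f"pics/{n}0.png",get_image(n)[:,:,::-1])
    p=camera_params(n);print(n,p)
print(camera_params("wrist"));o=sensors.get_obs();print(o["tool_pos"],o["tool_rot"],o["t"])
```

```text
pics
station.py
scene {'fx': 489.2539270176429, 'fy': 489.2539270176429, 'cx': 254.42401094996, 'cy': 200.10947492051685, 'k1': -0.0879124001961106, 'T': array([[-0.52000597, -0.62263538,  0.58473838, -0.10013284],
       [-0.85401765,  0.39160246, -0.34249287,  0.4495878 ],
       [-0.01573681, -0.67747524, -0.73537722,  1.06059588],
       [ 0.        ,  0.        ,  0.        ,  1.        ]])}
top {'fx': 375.8125651759665, 'fy': 375.8125651759665, 'cx': 258.19859191513257, 'cy': 185.31316595042787, 'k1': 0.030641076180731853, 'T': array([[-0.01580828, -0.99074162,  0.13483747,  0.4343065 ],
       [-0.99980278,  0.01404154, -0.01404374,  0.01194318],
       [ 0.01202039, -0.13503288, -0.9907682 ,  1.34861409],
       [ 0.        ,  0.        ,  0.        ,  1.        ]])}
{'fx': 337.54250263993794, 'fy': 337.54250263993794, 'cx': 254.52506312009922, 'cy': 188.9169023731812, 'k1': 0.01136150418415792, 'tool_from_camera': array([[-9.03221214e-05, -9.50406652e-01, -3.11009948e-01,
         8.02140617e-02],
       [ 9.99999843e-01,  8.61825186e-05, -5.53778254e-04,
         4.13184110e-04],
       [ 5.53118157e-04, -3.11009949e-01,  9.50406495e-01,
        -1.23284633e-01],
       [ 0.00000000e+00,  0.00000000e+00,  0.00000000e+00,
         1.00000000e+00]])}
[0.26071999 0.56743367 0.24887199] [-6.71378952e-01 -3.06839103e+00  2.80846629e-03] 0.1
```

View pics/top0.png

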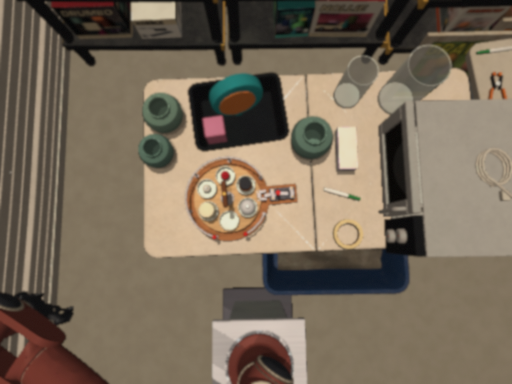

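View pics/scene0.png

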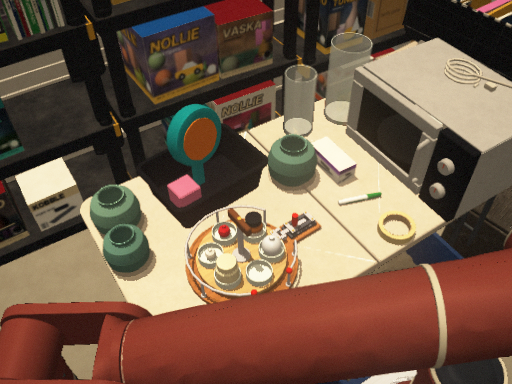

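The top view shows the carousel centred near (229,199), its bolt arm reaching to the right (295,192), the glue pot at about (208,210) and the empty cup at about (230,221). In the scene view the pot is at (227,268) and the knob at (296,218). I'll crop for detail.

Run:
```python
import cv2,numpy as np
a=cv2.imread("pics/top0.png")[150:250,180:305]; b=cv2.imread("pics/scene0.png")[195:310,175:330]
A=cv2.resize(a,(780,624),interpolation=cv2.INTER_CUBIC)[:600]
cv2.imwrite("pics/ct.png",A)
cv2.imwrite("pics/cs.png",cv2.resize(b,(780,579),interpolation=cv2.INTER_CUBIC))
```

```text
(no output)
```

View pics/ct.png

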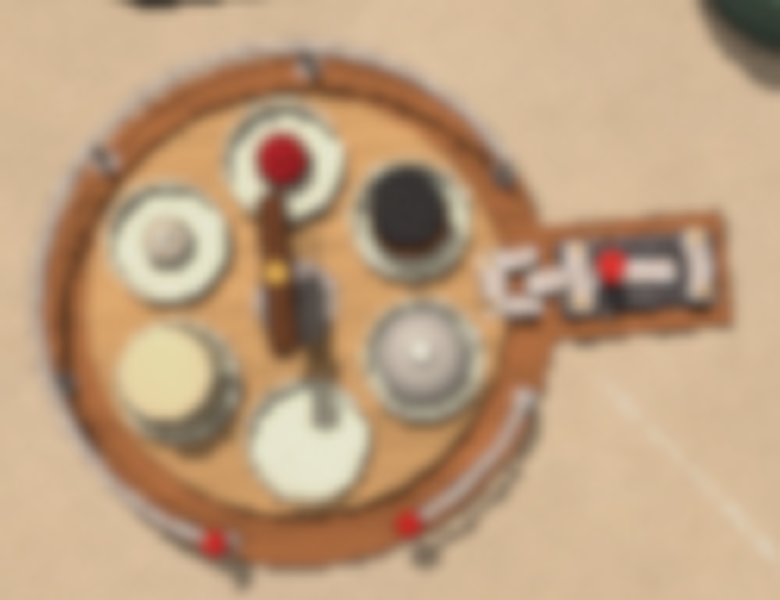

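View pics/cs.png

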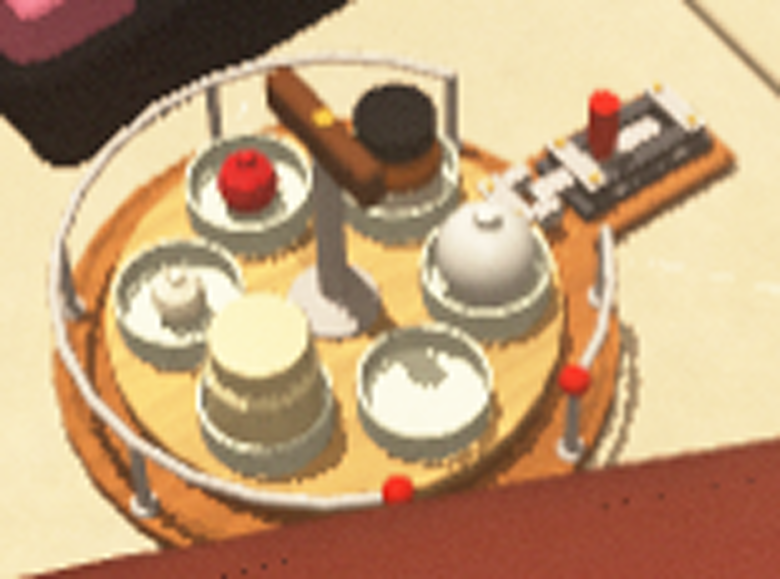

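Crops (scale 6.24 for top, 5.03 for scene): in top, the red balls are at (214,543) and (406,525), the knob top at (612,265), the brass pin of the grip at (275,272), and the pot at (165,373). So the pot is one cup from the gate, and a +60° turn (counterclockwise from above) brings it there.

Create h.py:
```python
import cv2,numpy as np
from scipy.spatial.transform import Rotation as R
from station import ctrl, sensors, get_image, camera_params, finish_job
def ray(n,uv,o=None):
    p=camera_params(n); K=np.array([[p["fx"],0,p["cx"]],[0,p["fy"],p["cy"]],[0,0,1]])
    x=cv2.undistortPoints(np.array([[uv]],float),K,np.array([p["k1"],0,0,0]))[0,0]
    if n=="wrist":
        T=np.eye(4);T[:3,:3]=R.from_rotvec(o["tool_rot"]).as_matrix();T[:3,3]=o["tool_pos"];T=T@p["tool_from_camera"]
    else: T=p["T"]
    d=T[:3,:3]@np.r_[x,1]; return T[:3,3],d/np.linalg.norm(d)
def plane(n,uv,z,o=None):
    c,d=ray(n,uv,o); return c+d*(z-c[2])/d[2]
def cross(r1,r2):
    A=[np.eye(3)-np.outer(d,d) for c,d in(r1,r2)]
    P=np.linalg.solve(sum(A),sum(a@c for a,(c,d) in zip(A,(r1,r2))))
    return P,[np.linalg.norm(a@(P-c)) for a,(c,d) in zip(A,(r1,r2))]
def blobs(m,amin=6):
    n,l,s,c=cv2.connectedComponentsWithStats(m.astype(np.uint8))
    return [(tuple(c[i].round(2)),int(s[i,4]),s[i,:4].tolist()) for i in range(1,n) if s[i,4]>=amin]
def redmask(im):
    im=im.astype(int); return (im[:,:,0]>130)&(im[:,:,1]<75)&(im[:,:,2]<75)
```

Run:
```python
from h import *
for n,(x0,x1,y0,y1) in dict(top=(180,305,150,250),scene=(175,330,195,302)).items():
    im=cv2.imread(f"pics/{n}0.png")[:,:,::-1]; m=redmask(im); k=np.zeros_like(m);k[y0:y1,x0:x1]=m[y0:y1,x0:x1]
    for c,a,b in blobs(k,3): print(n,c,a,b,plane(n,c,.078).round(4),plane(n,c,.07).round(4))
t=lambda u,v:(180+(u+.5)/6.24-.5,150+(v+.5)/6.24-.5); s=lambda u,v:(175+(u+.5)/5.032-.5,195+(v+.5)/5.035-.5)
print("pin",cross(ray("top",t(275,272)),ray("scene",s(322,117))))
print("knobtop",cross(ray("top",t(612,260)),ray("scene",s(604,98))))
print("ballR",cross(ray("top",t(406,525)),ray("scene",s(574,380))))
print("ballL",cross(ray("top",t(214,543)),ray("scene",s(397,491))))
print("pot lid",plane("top",t(165,373),.113),plane("scene",s(260,335),.113))
print("empty cup",plane("top",t(309,441),.062))
```

```text
top (np.float64(224.56), np.float64(175.09)) 34 [222, 172, 7, 7] [0.6441 0.1084 0.078 ] [0.6455 0.109  0.07  ]
top (np.float64(277.4), np.float64(191.6)) 15 [276, 190, 4, 5] [ 0.5847 -0.0711  0.078 ] [ 0.5856 -0.0717  0.07  ]
top (np.float64(244.79), np.float64(233.64)) 14 [243, 232, 5, 4] [0.4445 0.0414 0.078 ] [0.4445 0.0416 0.07  ]
top (np.float64(214.0), np.float64(236.8)) 10 [213, 235, 3, 4] [0.4357 0.1444 0.078 ] [0.4357 0.1452 0.07  ]
scene (np.float64(177.62), np.float64(201.29)) 42 [175, 196, 8, 11] [0.7895 0.1724 0.078 ] [0.7967 0.1702 0.07  ]
scene (np.float64(294.2), np.float64(218.32)) 41 [292, 214, 6, 11] [ 0.5695 -0.0629  0.078 ] [ 0.575  -0.0671  0.07  ]
scene (np.float64(223.57), np.float64(230.13)) 94 [219, 225, 11, 11] [0.6334 0.1146 0.078 ] [0.6394 0.1119 0.07  ]
scene (np.float64(288.5), np.float64(270.5)) 30 [286, 268, 6, 6] [0.4401 0.0424 0.078 ] [0.4445 0.0391 0.07  ]
scene (np.float64(288.68), np.float64(294.98)) 988 [225, 283, 105, 19] [0.383  0.0804 0.078 ] [0.387  0.0774 0.07  ]
pin (array([0.5692481 , 0.10285448, 0.18333565]), [np.float64(0.0007704547434378725), np.float64(0.0007704547434378038)])
knobtop (array([ 0.58544335, -0.07357478,  0.07333974]), [np.float64(0.0015855031308166063), np.float64(0.001585503130816498)])
ballR (array([0.44347815, 0.04104377, 0.07485442]), [np.float64(0.0012360972701661822), np.float64(0.0012360972701661436)])
ballL (array([0.4359405 , 0.14473374, 0.07330743]), [np.float64(0.0006991746868823181), np.float64(0.000699174686882439)])
pot lid [0.52526574 0.16692495 0.113     ] [0.52101107 0.1669225  0.113     ]
empty cup [0.49066657 0.09475995 0.062     ]
```

Add to h.py:
```python
def go(p,psi,o=None):
    """shift in tool axes and turn about tool z so that tool is down with tool-y at 90+psi deg"""
    o=o or sensors.get_obs(); Rm=R.from_rotvec(o["tool_rot"]); a=np.radians(90+psi)
    y=np.array([np.cos(a),np.sin(a),0]); z=np.array([0,0,-1]); G=R.from_matrix(np.c_[np.cross(y,z),y,z])
    print("t",o["t"],"shift",Rm.inv().apply(np.array(p)-o["tool_pos"]).round(4),"turn",(Rm.inv()*G).as_rotvec().round(4))
```

```bash
python3 -c "
from h import *
go([.586,-.0725,.22],5)"
```

```text
t 0.1 shift [-0.5628 -0.4456  0.0296] turn [-0.0018 -0.0007 -0.5181]
```

Careful with the scale: shifts go in shares of 0.8 m and turns go in shares of 2 pi rad. That gives: -0.563 m / 0.8 = -0.7038, -0.446 m / 0.8 = -0.5575, -0.518 rad / 6.2832 = -0.0824.

inch_along(plan="0.085,-0.7038,-0.5575,0.0363,0,0,-0.0824 | 0.085,-0.7038,-0.5575,0.0363,0,0,-0.0824 | 0.085,-0.7038,-0.5575,0.0363,0,0,-0.0824 | 0.085,-0.7038,-0.5575,0.0363,0,0,-0.0824 | 0.085,-0.7038,-0.5575,0.0363,0,0,-0.0824 | 0.085,-0.7038,-0.5575,0.0363,0,0,-0.0824 | 0.085,-0.7038,-0.5575,0.0363,0,0,-0.0824 | 0.085,-0.7038,-0.5575,0.0363,0,0,-0.0824 | 0.085,-0.7038,-0.5575,0.0363,0,0,-0.0824 | 0.085,-0.7038,-0.5575,0.0363,0,0,-0.0824 | 0.085,-0.7038,-0.5575,0.0363,0,0,-0.0824 | 0.085,-0.7038,-0.5575,0.0363,0,0,-0.0824 | 0.085,-0.7038,-0.5575,0.0363,0,0,-0.0824 | 0.085,-0.7038,-0.5575,0.0363,0,0,-0.0824 | 0.085,-0.7038,-0.5575,0.0363,0,0,-0.0824 | 0.085,-0.7038,-0.5575,0.0363,0,0,-0.0824 | 0.085,-0.7038,-0.5575,0.0363,0,0,-0.0824 | 0.085,-0.7038,-0.5575,0.0363,0,0,-0.0824 | 0.085,-0.7038,-0.5575,0.0363,0,0,-0.0824 | 0.085,-0.7038,-0.5575,0.0363,0,0,-0.0824")

```text
t: 1.77
tool_pos: [0.586, -0.0728, 0.2202]
tool_rot: [0.134, -3.137, -0.002]
contact_force: [-0.4, -0.1, -0.7]
opening: 0.085
grip_force: 0.0
```

Run:
```python
from h import *
o=sensors.get_obs(); im=get_image("wrist"); print(o["q"].round(3),o["tool_pos"],abs(o["dq"]).max())
cv2.imwrite("pics/w1.png",im[:,:,::-1])
for c,a,b in blobs(redmask(im),8): print(c,a,b,plane("wrist",c,.076,o).round(4),plane("wrist",c,.059,o).round(4))
```

```text
[-2.500e-01 -8.000e-03  1.724e+00  1.000e-03  1.427e+00 -1.906e+00] [ 0.58600876 -0.07278657  0.22022633] 0.03514191285444274
(np.float64(432.88), np.float64(4.62)) 196 [424, 0, 21, 13] [0.4465 0.042  0.076 ] [0.4427 0.0497 0.059 ]
(np.float64(255.59), np.float64(175.39)) 287 [246, 166, 20, 19] [ 0.5815 -0.0717  0.076 ] [ 0.5862 -0.0712  0.059 ]
(np.float64(446.8), np.float64(257.1)) 556 [430, 245, 33, 26] [0.6422 0.1043 0.076 ] [0.6508 0.1159 0.059 ]
```

View pics/w1.png

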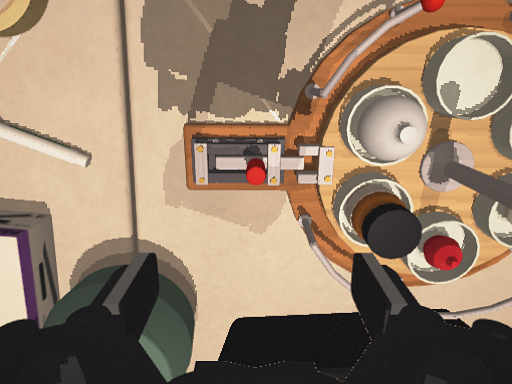

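The wrist view shows the knob's top at about (256,175), the bolt running level in the picture (outer strap screws at (200,149)/(200,179), inner at (275,150)/(275,179)), and the ears at (322,165). So the tool's y axis is already close to the bolt's line.

Run:
```python
from h import *
o=sensors.get_obs(); P=lambda u,v,z:plane("wrist",(u,v),z,o)[:2]
a=P(200,163.8,.038);b=P(275,164.2,.038);e=P(328,165,.04)
ang=lambda v:np.degrees(np.arctan2(v[1],v[0]))-90
print(a,b,e,ang(b-a),ang(e-a))
n=np.array([.569,.103]);print(ang(n-a),ang(n-b))
go([.5835,-.072,.063],5,o)
```

```text
[ 0.58536247 -0.12214667] [ 0.57969272 -0.05262417] [ 0.57573206 -0.00387683] 4.66231218598729 4.6551772669138245
4.156647282251015 3.9305354093857403
t 1.8167 shift [ 2.100e-03 -1.000e-04  1.574e-01] turn [ 0.0011 -0.0012 -0.0001]
```

In the tool's units: 0.155 m / 0.8 = 0.1938, 0.145 m / 0.8 = 0.1813.

inch_along(plan="0.085,0.0038,0,0.05,0,0,0 | 0.085,0.0038,0,0.1,0,0,0 | 0.085,0.0038,0,0.15,0,0,0 | 0.085,0.0038,0,0.1813,0,0,0 | 0.085,0.0038,0,0.1938,0,0,0 | 0.06,0.0038,0,0.1938,0,0,0 | 0.02,0.0038,0,0.1938,0,0,0 | 0.01,0.0038,0,0.1938,0,0,0 | 0.01,0.0038,0,0.1938,0,0,0 | 0.01,0.0038,0,0.1938,0,0,0 | 0.01,0.0038,0,0.1938,0,0,0 | 0.01,0.0038,0,0.1938,0,0,0", grip_n=40)

```text
t: 2.82
tool_pos: [0.5847, -0.0731, 0.0682]
tool_rot: [-0.137, 3.135, -0.001]
contact_force: [-0.8, 0.5, 6.4]
opening: 0.0157
grip_force: 39.3
```

In the tool's units: -0.035 m / 0.8 = -0.0438, -0.033 m / 0.8 = -0.0413.

inch_along(plan="0.01,0,-0.0075,-0.0013,0,0,0 | 0.01,0,-0.015,-0.0025,0,0,0 | 0.01,0,-0.0225,-0.0025,0,0,0 | 0.01,0,-0.03,-0.0025,0,0,0 | 0.01,0,-0.0363,-0.0025,0,0,0 | 0.01,0,-0.0413,-0.0025,0,0,0 | 0.01,0,-0.0438,-0.0025,0,0,0 | 0.01,0,-0.0438,-0.0025,0,0,0 | 0.01,0,-0.0438,-0.0025,0,0,0")

```text
t: 3.57
tool_pos: [0.5865, -0.1084, 0.0682]
tool_rot: [-0.137, 3.138, -0.002]
contact_force: [-0.2, -2.0, 2.1]
opening: 0.0154
grip_force: 39.3
```

In the tool's units: -0.006 m / 0.8 = -0.0075, -0.003 m / 0.8 = -0.0038.

inch_along(plan="0.01,0,-0.0038,0,0,0,0 | 0.01,0,-0.0075,0,0,0,0 | 0.01,0,-0.0075,0,0,0,0")

```text
t: 3.82
tool_pos: [0.5869, -0.1117, 0.0683]
tool_rot: [0.136, -3.138, -0.008]
contact_force: [-1.8, 8.3, 5.7]
opening: 0.0154
grip_force: 39.9
```

Run:
```python
from h import *
cv2.imwrite("pics/s2.png",cv2.resize(get_image("scene")[170:300,190:350,::-1],(738,600),interpolation=cv2.INTER_CUBIC))
```

```text
(no output)
```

View pics/s2.png

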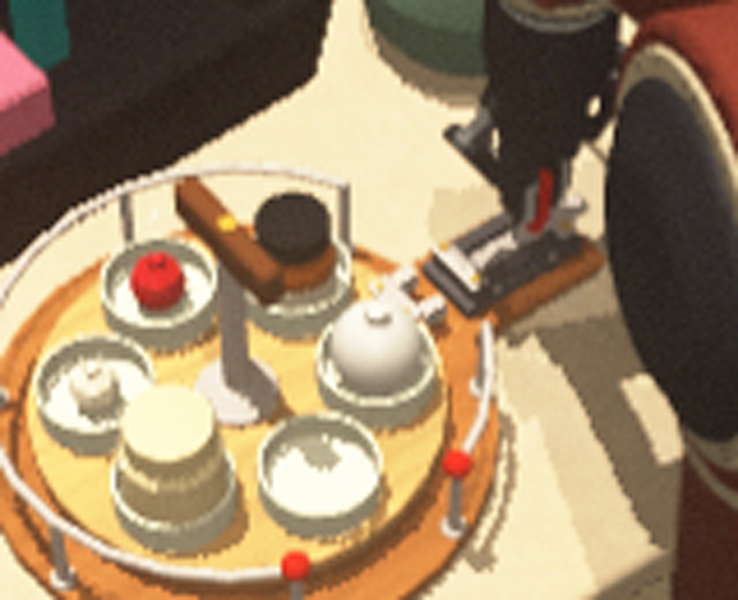

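The bolt is drawn: the nose is clear of the ears at (400,295), and the pull met the end stop at 8 N. Next I release, rise, and check from the wrist.

In the tool's units: -0.175 m / 0.8 = -0.2188, -0.15 m / 0.8 = -0.1875.

inch_along(plan="0.085,0,0.0038,0,0,0,0 | 0.085,0,0.0038,0,0,0,0 | 0.085,0,0.0038,0,0,0,0 | 0.085,0,0.0038,0,0,0,0 | 0.085,0,0.0038,0,0,0,0 | 0.085,0,0.0038,-0.0375,0,0,0 | 0.085,0,0.0125,-0.0875,0,0,0 | 0.085,0,0.025,-0.1375,0,0,0 | 0.085,0,0.0625,-0.1875,0,0,0 | 0.085,0,0.1,-0.2188,0,0,0 | 0.085,0,0.1,-0.2188,0,0,0 | 0.085,0,0.1,-0.2188,0,0,0")

```text
t: 4.87
tool_pos: [0.5812, -0.0329, 0.2464]
tool_rot: [-0.14, 3.132, -0.002]
contact_force: [-0.1, 0.2, 0.1]
opening: 0.0848
grip_force: 0.0
```

Run:
```python
from h import *
o=sensors.get_obs(); im=get_image("wrist"); print(o["tool_pos"])
cv2.imwrite("pics/w2.png",im[:,:,::-1])
for c,a,b in blobs(redmask(im),8): print(c,a,b,plane("wrist",c,.076,o).round(4))
```

```text
[ 0.58122015 -0.03290922  0.24644195]
(np.float64(366.08), np.float64(8.23)) 311 [357, 0, 20, 19] [0.4437 0.0415 0.076 ]
(np.float64(502.78), np.float64(8.82)) 288 [494, 0, 18, 20] [0.4353 0.1462 0.076 ]
(np.float64(168.06), np.float64(165.66)) 236 [160, 157, 18, 18] [ 0.5834 -0.1103  0.076 ]
(np.float64(391.63), np.float64(244.0)) 499 [377, 232, 29, 25] [0.6422 0.1056 0.076 ]
```

View pics/w2.png

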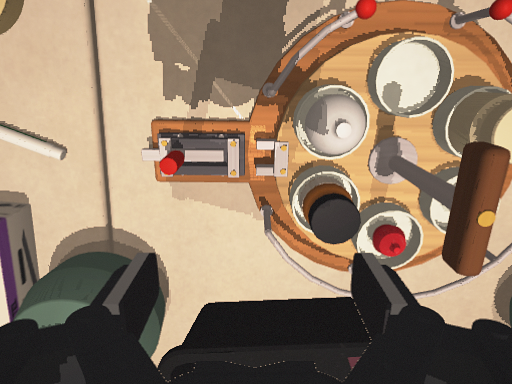

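The view shows the bolt fully drawn: the knob at (168,166) is up against the outer strap, and the nose is out of the ears at (265,157). The grip bar runs from (490,145) to (463,272), with its brass pin at (486,218).

Run:
```python
from h import *
o=sensors.get_obs(); im=cv2.imread("pics/w2.png")
P=lambda u,v:plane("wrist",(u,v),.184,o)[:2]
print("pin",P(486.5,218))
h=cv2.cvtColor(im,cv2.COLOR_BGR2HSV)
m=((h[:,:,0]<14)&(h[:,:,1]>90)&(h[:,:,2]<135)&(h[:,:,2]>30)); m[:,:435]=0;m[:135]=0;m[290:]=0
n,l,s,c=cv2.connectedComponentsWithStats(m.astype(np.uint8)); i=1+s[1:,4].argmax(); print(s[i])
pts=cv2.findContours((l==i).astype(np.uint8),0,2)[0][0][:,0]
w=np.array([P(*p) for p in pts],np.float32)
r=cv2.minAreaRect(w*1000);print(r, cv2.boxPoints(r))
go([.569,.1035,.25],4.6,o)
```

```text
pin [0.56597464 0.10116581]
[ 442  142   68  134 5495]
((563.5319213867188, 92.1302490234375), (82.75350952148438, 26.564090728759766), 4.280982494354248) [[521.2792   102.28655 ]
 [523.2621    75.79658 ]
 [605.78467   81.973946]
 [603.80176  108.46392 ]]
t 4.9167 shift [-0.001   0.1377 -0.0065] turn [-0.0011  0.0016  0.0082]
```

In the tool's units: 0.137 m / 0.8 = 0.1713, 0.115 m / 0.8 = 0.1438, 0.008 rad / 6.2832 = 0.0013.

inch_along(plan="0.085,0,0.05,-0.0063,0,0,0.0006 | 0.085,0,0.1,-0.0063,0,0,0.0013 | 0.085,0,0.1438,-0.0063,0,0,0.0013 | 0.085,0,0.1713,-0.0063,0,0,0.0013 | 0.085,0,0.1713,0.0125,0,0,0.0013 | 0.085,0,0.1713,0.05,0,0,0.0013 | 0.085,0,0.1713,0.0813,0,0,0.0013 | 0.085,0,0.1713,0.0938,0,0,0.0013 | 0.085,0,0.1713,0.0938,0,0,0.0013 | 0.06,0,0.1713,0.0938,0,0,0.0013 | 0.03,0,0.1713,0.0938,0,0,0.0013 | 0.01,0,0.1713,0.0938,0,0,0.0013 | 0.01,0,0.1713,0.0938,0,0,0.0013 | 0.01,0,0.1713,0.0938,0,0,0.0013 | 0.01,0,0.1713,0.0938,0,0,0.0013 | 0.01,0,0.1713,0.0938,0,0,0.0013 | 0.01,0,0.1713,0.0938,0,0,0.0013", grip_n=50)

```text
t: 6.33
tool_pos: [0.5685, 0.1033, 0.1693]
tool_rot: [-0.125, 3.137, 0.002]
contact_force: [-0.8, 4.7, 5.3]
opening: 0.0156
grip_force: 51.4
```

Run:
```python
from h import *
o=sensors.get_obs(); print(o["wrist_torque"],o["q"].round(3)); im=get_image("wrist"); cv2.imwrite("pics/w3.png",im[:,:,::-1])
```

```text
[0.51684881 0.18576717 0.05833983] [ 5.000e-02  3.000e-03  1.801e+00  1.000e-03  1.335e+00 -1.600e+00]
```

In the tool's units: 0.001 m / 0.8 = 0.0013, -0.06 rad / 6.2832 = -0.0095.

inch_along(plan="0.01,0,0.0013,0,0,0,-0.0016 | 0.01,0,0.0013,0,0,0,-0.0048 | 0.01,0,0.0013,0,0,0,-0.0095 | 0.01,0,0.0013,0,0,0,-0.0159 | 0.01,0,0.0013,0,0,0,-0.0239 | 0.01,0,0.0013,0,0,0,-0.0318 | 0.01,0,0.0013,0,0,0,-0.0414 | 0.01,0,0.0013,0,0,0,-0.0509 | 0.01,0,0.0013,0,0,0,-0.0605 | 0.01,0,0.0013,0,0,0,-0.07 | 0.01,0,0.0013,0,0,0,-0.0796 | 0.01,0,0.0013,0,0,0,-0.0891 | 0.01,0,0.0013,0,0,0,-0.0987 | 0.01,0,0.0013,0,0,0,-0.1082 | 0.01,0,0.0013,0,0,0,-0.1178 | 0.01,0,0.0013,0,0,0,-0.1273 | 0.01,0,0.0013,0,0,0,-0.1353 | 0.01,0,0.0013,0,0,0,-0.1432 | 0.01,0,0.0013,0,0,0,-0.1496 | 0.01,0,0.0013,0,0,0,-0.1544")

```text
t: 8.05
tool_pos: [0.5685, 0.1034, 0.1693]
tool_rot: [-1.575, 2.717, -0.002]
contact_force: [-1.3, 1.2, 4.8]
opening: 0.0154
grip_force: 51.5
```

```bash
python3 -c "
from h import *
o=sensors.get_obs();print(o['wrist_torque'],o['q'].round(3),o['tool_rot'])"
```

```text
[ 0.25963358  0.28378747 -0.04338499] [ 0.051  0.003  1.801 -0.     1.336 -2.57 ] [-1.57534785e+00  2.71673318e+00 -1.59015304e-03]
```

Now the last 0.077 rad gently, then look.

In the tool's units: -0.077 rad / 6.2832 = -0.0123.

inch_along(plan="0.01,0,0,0,0,0,-0.0048 | 0.01,0,0,0,0,0,-0.0083 | 0.01,0,0,0,0,0,-0.0107 | 0.01,0,0,0,0,0,-0.0119 | 0.01,0,0,0,0,0,-0.0123 | 0.01,0,0,0,0,0,-0.0123 | 0.01,0,0,0,0,0,-0.0123 | 0.01,0,0,0,0,0,-0.0123")

```text
t: 8.72
tool_pos: [0.5684, 0.1034, 0.1693]
tool_rot: [-1.676, 2.656, -0.002]
contact_force: [-1.3, 0.7, 6.1]
opening: 0.0152
grip_force: 51.5
```

Run:
```python
from h import *
o=sensors.get_obs();print(o['wrist_torque'],o['tool_rot'])
for n in("wrist","top","scene"): 
    im=get_image(n); cv2.imwrite(f"pics/{n}4.png",im[:,:,::-1])
    for c,a,b in blobs(redmask(im),8): print(n,c,a,b,plane(n,c,.078,o).round(4))
w=cv2.imread("pics/wrist4.png"); t=cv2.resize(cv2.imread("pics/top4.png")[150:250,170:270],(384,384)); s=cv2.resize(cv2.imread("pics/scene4.png")[195:310,170:320],(501,384))
cv2.imwrite("pics/m4.png",cv2.resize(np.vstack([np.hstack([w[:,:],t])[:, :896],np.hstack([s,np.zeros((384,395,3),np.uint8)])]),(690,592)))
```

```text
[0.25435767 0.32630604 0.01856747] [-1.67641159e+00  2.65568868e+00 -1.64655000e-03]
wrist (np.float64(406.3), np.float64(20.67)) 474 [392, 8, 26, 30] [0.4422 0.041  0.078 ]
wrist (np.float64(463.87), np.float64(173.65)) 448 [451, 162, 26, 23] [0.4357 0.1447 0.078 ]
top (np.float64(213.34), np.float64(179.62)) 117 [200, 176, 29, 8] [0.629  0.1467 0.078 ]
top (np.float64(288.33), np.float64(191.78)) 9 [287, 190, 3, 5] [ 0.5835 -0.1084  0.078 ]
top (np.float64(192.12), np.float64(199.32)) 25 [191, 193, 4, 12] [0.5626 0.2183 0.078 ]
top (np.float64(235.31), np.float64(199.46)) 13 [234, 196, 3, 8] [0.5599 0.0723 0.078 ]
top (np.float64(236.24), np.float64(216.88)) 68 [235, 205, 5, 23] [0.5009 0.0696 0.078 ]
top (np.float64(194.06), np.float64(220.7)) 53 [192, 211, 5, 20] [0.4904 0.2112 0.078 ]
top (np.float64(245.0), np.float64(234.0)) 9 [244, 233, 3, 3] [0.4433 0.0407 0.078 ]
scene (np.float64(237.32), np.float64(10.5)) 728 [210, 0, 59, 25] [ 1.67
[... 526 characters left out ...]
t64(132.0)) 8 [279, 130, 7, 5] [ 0.883  -0.2326  0.078 ]
scene (np.float64(1.23), np.float64(187.3)) 30 [0, 182, 5, 11] [1.1161 0.5885 0.078 ]
scene (np.float64(463.8), np.float64(262.67)) 12101 [389, 182, 123, 172] [ 0.2276 -0.3357  0.078 ]
scene (np.float64(192.2), np.float64(196.66)) 105 [182, 189, 19, 17] [0.7837 0.1307 0.078 ]
scene (np.float64(305.47), np.float64(214.27)) 49 [303, 209, 6, 11] [ 0.5653 -0.0963  0.078 ]
scene (np.float64(210.04), np.float64(252.53)) 112 [204, 247, 13, 12] [0.5883 0.1781 0.078 ]
scene (np.float64(288.61), np.float64(270.21)) 33 [285, 268, 8, 6] [0.4407 0.0417 0.078 ]
scene (np.float64(253.83), np.float64(292.23)) 35 [251, 289, 7, 7] [0.4323 0.1451 0.078 ]
```

View pics/m4.png

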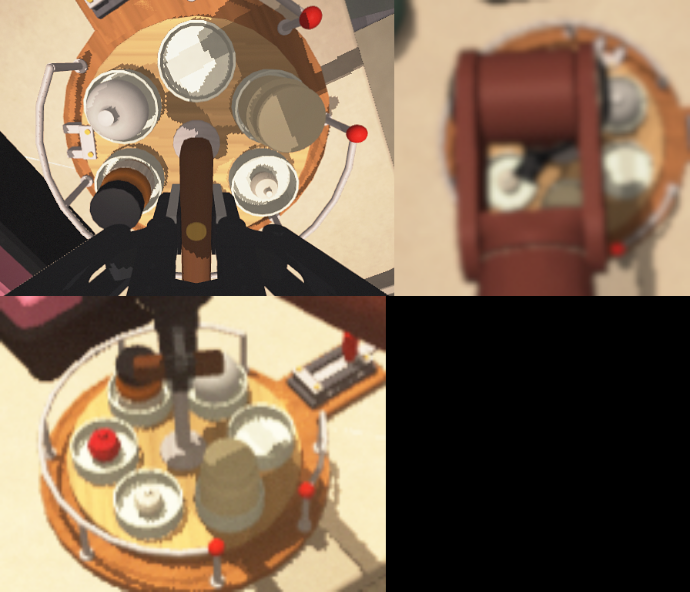

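The montage shows the pot standing between the two balls. In the full wrist picture the lid is near (377,149) and the balls at (406,21) and (464,174). I'll put numbers on the pot and cup positions.

Run:
```python
from h import *
o=sensors.get_obs(); f=690/896; A=np.array([.569,.1037]); W=lambda u,v,z:plane("wrist",(u/f,v/f),z,o)[:2]
f2=592/768
bl,br=[plane("wrist",p,.078,o)[:2] for p in((463.87,173.65),(406.3,20.67))]
mid=(bl+br)/2; d=br-bl; n=np.array([-d[1],d[0]])/np.linalg.norm(d); A2=mid+.130*n
print("gap",np.linalg.norm(d),"psi",np.degrees(np.arctan2(n[1],n[0])),"axis",A2,"gate",A2-.078*n)
ang=lambda p:np.degrees(np.arctan2(*(p-A2)[::-1]))%360-np.degrees(np.arctan2(n[1],n[0]))
for nm,u,v,z in(("empty",197,61,.062),("whitefloat",264,182,.062),("silver",121.5,104.5,.062),("lid",290,115,.113)):
    p=plane("wrist",(u/f,v/f2),z,o)[:2]; print(nm,p.round(4),"r",np.linalg.norm(p-A2).round(4),"ang",ang(p).round(2))
# lid and cup outline pixels: circle fits in world planes
im=cv2.imread("pics/wrist4.png"); cv2.imwrite("pics/c5.png",cv2.resize(im[20:260,130:430],(750,600),interpolation=cv2.INTER_CUBIC))
```

```text
gap 0.10393515912316789 psi 3.610156703600711 axis [0.56869875 0.10101924] gate [0.49085354 0.09610778]
empty [0.5335 0.0325] r 0.077 ang 239.21
whitefloat [0.5226 0.1622] r 0.0766 ang 123.37
silver [0.6097 0.0368] r 0.0762 ang 298.94
lid [0.4903 0.0927] r 0.0788 ang 182.47
```

View pics/c5.png

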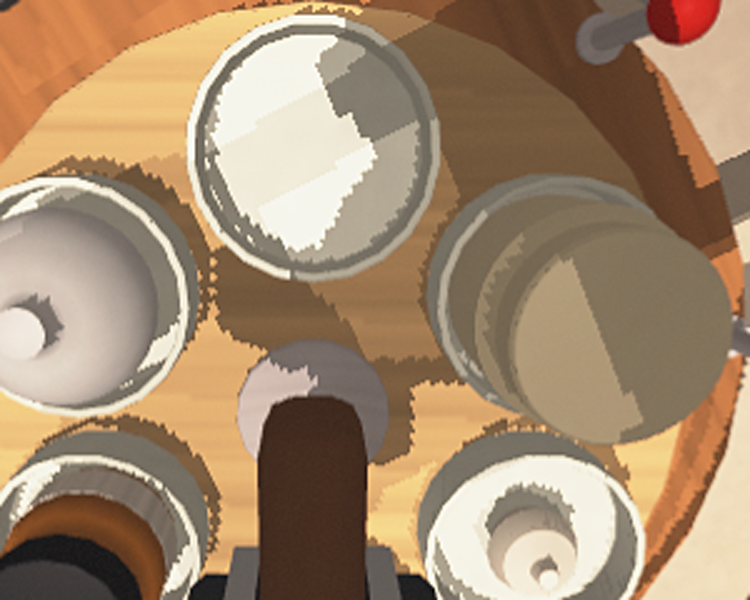

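The crop (scale 2.5, offset 130,20) shows the pot lid spanning x 512–735 and y 230–443, so its centre is (624,336), and the empty cup's rim centred at (314,147). Everything is in its cup and the pot is upright.

Run:
```python
from h import *
o=sensors.get_obs(); C=lambda u,v:(130+(u+.5)/2.5-.5,20+(v+.5)/2.5-.5)
bl,br=[plane("wrist",p,.078,o)[:2] for p in((463.87,173.65),(406.3,20.67))]
mid=(bl+br)/2; e=(br-bl)/np.linalg.norm(br-bl)
lid=plane("wrist",C(624,336),.113,o)[:2]; emp=plane("wrist",C(314,147),.062,o)[:2]
print("lid",lid,"lateral toward right ball",(lid-mid)@e, "emp",emp)
# scene view
bl,br=[plane("scene",p,.078)[:2] for p in((253.83,292.23),(288.61,270.21))]
mid=(bl+br)/2; e=(br-bl)/np.linalg.norm(br-bl)
g=690/896; k=501/150; k2=384/115
for u,v in((231,458),(232,459)):
    # montage lid centre -> scene pixel
    p=(170+u/g/k,195+(v/(592/768)-384)/k2); lid=plane("scene",p,.113)[:2]; print(p,lid,(lid-mid)@e)
im=cv2.imread("pics/scene4.png"); cv2.imwrite("pics/c6.png",cv2.resize(im[230:305,205:305],(800,600),interpolation=cv2.INTER_CUBIC))
```

```text
lid [0.48989324 0.0958632 ] lateral toward right ball 0.00018362809255133617 emp [0.53365528 0.0320231 ]
(259.8099453267378, 257.9391891891892) [0.48687563 0.09463057] 0.0029163677425346887
(260.1987329688449, 258.3277027027027) [0.48542153 0.0944443 ] 0.002983838643505659
```

View pics/c6.png

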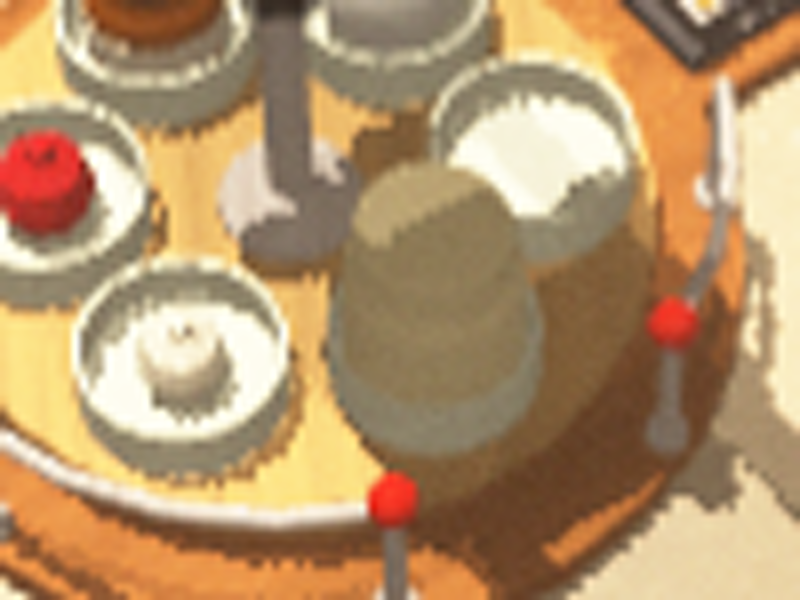

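```bash
python3 -c "
from h import *
o=sensors.get_obs();print(o['t'],abs(o['dq']).max(),o['grip_force'],o['contact_force']);print(finish_job())"
```

```text
8.8667 0.001519337502404968 51.53126120567322 [-1.43074431  0.94415036  5.69811881]
the job is handed in; nothing more can be done
None
```

The bolt is fully drawn and the carousel turned 60°, so the glue pot stands upright in the middle of the gate (0.2 mm off centre by the wrist camera, a rougher scene-camera reading said 3 mm); the job was handed in at 8.9 s with the gripper still holding the bar.

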